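# Lock the bayonet bench stop into its socket

## Robot

A 6-joint arm with a two-finger parallel gripper is mounted at the origin on the work surface. World frame = base frame: x ahead of the robot, y to its left, z up, the work surface at z = 0. Lengths are in m, angles in degrees, forces in N, time in s.
With the tool pointing down it reaches from about 0.4 to 0.825 m from the base axis. Payload 7 kg.
Tool frame: the origin (TCP) lies midway between the tips of the shut fingers; the grasp point (between the pads) lies 19 mm behind it (ctrl.hold_point_z is the distance from the TCP to the grasp point, in m); z points along the fingers, y is the line along which they close (so a half turn about z gives the same grasp; the last joint's range is limited). The gripper opens to 88 mm and grips with 3 to 60 N. Pads are 19 mm wide; open, the fingers measure 130 mm over their backs; the gripper's body (78 mm by 193 mm) begins 47 mm behind the grasp point.
Start: joints at [-49.154, 20.546, 0.682, 0, -70.136, -16.507], TCP at [0.278, -0.615, 0.227] pointing down, gripper open.
Joint ranges: [-176.03, 176.03], [-82.01, 121.73], [-58.28, 71.71], [-173.87, 95.51], [-174.79, -0.11], [-173.66, 173.66]. Speed limits (degrees/s): [136.94, 136.94, 172.46, 180, 180, 180].

## Interface

Orientations are given as [roll, pitch, yaw] about the fixed x, y, z axes, in that order (R = Rz(yaw) Ry(pitch) Rx(roll)).
In Python, from plant import ctrl gives the robot as it stands.
- The arm moves only by the tool apply_moves, never from a script. Its argument "deltas" is a list of rows, each an object with "fingers": the finger opening in mm, from 0 to 87.6; "delta_pos": the shift along the tool's x, y, z in mm, a list of three; "angular": the turn, a rotation vector about the tool's x, y, z in degrees, a list of three. A call has 1 to 10 rows; each row is the pose to reach, as a shift and turn from the pose commanded when the call began, along the tool's axes at that moment; what a row does not reach only later rows make up. A row lasts 1/10 s, in which the tool goes at most 50 mm and 8.59 degrees, less where a joint would pass 70% of its speed; a pose out of reach is approached as far as the arm can. A call with a gripper value outside its range is refused whole. The fingers move at their own pace and stop on an object; the grip force is fixed at half the most. Time passes only in rows, so rows that repeat a pose let the fingers close. It gives the time, the measured TCP pose, the force, the opening and the grip force at its end, in the units of the state.
- ctrl.get_obs(): the state, without advancing time (a new reading comes with each control period).
- ctrl.snapshot(name): name is "scene" or "top" or "wrist"; returns the picture (400x640x3 uint8, red, green, blue); there is no depth.
- ctrl.camera_params(name): a dict with "fx", "fy", "cx", "cy" (pixels), "cam_to_world" (4x4, takes a point from camera to world coordinates); the wrist camera has in their place "mount" (4x4, takes a point from camera to tool coordinates, whose origin is the TCP and whose axes are the flange's). Camera axes: x right, y up, looking along -z (the intrinsics and any distortion apply to the point x, -y, -z); pixel columns grow to the right and rows downward; lengths in m; the calibration is good to about 2 mm. A picture is of the moment at which its call begins: read the wrist's pose just before it. camera_params takes no time and is no camera call.
- ctrl.close_job(): hands the job in; it is judged then, once.
The state is a dict: "clock": time; "joint_pos": joint angles; "qvel": joint speeds; "tau": joint torques, N m; "tool_pos": TCP position; "orientation": TCP orientation; "force": force on the tool from outside, world axes, zero at the start; "moment": the same for the moment, N m; "opening": finger opening in m; "gripper_force": force on a finger pad.
Only numpy, scipy, OpenCV 4.12 (cv2) and the standard library are available. Lean on these libraries where they do the work, as an engineer would, in place of code of your own. Each camera call takes 0.05 s, during which the arm holds its last target. There are 200 camera calls.

## Task

Fit the bench stop that has two lugs on its foot into the socket with the slotted mouth: set it upright with its lugs down through the slots until its foot rests on the bottom, then twist it clockwise (seen from above) until the lugs lock under the rim in line with the index marks, and let go. Leave the other stop, the one with the plain round foot, where it stands.

Things in the scene. Friction and masses are not known exactly. Their poses are not given: they have to be found in the camera images.
- stop_lugged: Loose steel bench stop, 0.4-0.65 kg, 105 high, standing. Origin: centre of foot's underside, z up; same after a half turn. Round shank 36 dia, 0-52 high; above it, 52-105 high, a flat upright blade to grip, 44 long (along x), 12 thick (along y). At the foot (0-10 high) two opposite lugs stick out along x: 72 tip to tip, 14 wide. All sizes in mm.
- stop_plain: The other loose bench stop, not to be moved: same steel, shank, blade, origin and axes, but no lugs; its foot is just the 36 mm round shank.
- socket_slotted: Fixed steel disc, 124 mm dia, 40 high; origin: centre of underside. Mouth: bore 50 dia with two opposite slots, 86 end to end, 30 wide, pointing 60 deg anticlockwise (from above) of x. Rim 26-40 high, hollow under it, floor 12 high. Lugs turn only clockwise, 60 deg, to lock: stop's x along socket's x (either way); end stops a few deg on. Dark index lines on rim at +x, -x.
- socket_plain: A socket not to be used, fixed to the bench: the same steel disc, 124 mm in diameter and 40 mm high, but with a plain round 50 mm bore and no slots, so the lugs do not go in. Origin at the centre of its underside.
Mind the look-alikes: they are no part of the job. Leave any green look-alike of the stop_lugged alone.

How it is judged:
By the outcome, as a careful person would: the job done as asked, in the order asked, and still so for the second after the job is handed in, with the robot touching nothing.
It also fails if it takes over 38 s, if anything falls off the work surface, if the arm or the gripper's body presses on something with over 40 N, if the wrist force passes 120 N, or if a joint passes its speed limit or range.

## Working session

There is one attempt and no reset: what is moved stays moved. The work goes in short steps, Python scripts to look and compute and a tool call to move; the robot and the scene stay as the last step left them, time stands still between calls to the robot, and variables do not carry over. Pictures are saved under pics/ and viewed, at most 10 in all, crops included, and the job is handed in when it is done.

Besides the shell and the picture viewer there is one more tool, called as name([rows], argument=value, ...), one row to a line, values as JSON. apply_moves: Moves the arm, as the interface text tells. Its arguments: {"type":"object","properties":{"deltas":{"type":"array"}},"required":["deltas"]}

```bash
mkdir -p pics; ls; python3 - <<'E'
from plant import ctrl
import cv2,json,numpy as np
np.set_printoptions(precision=4,suppress=True)
o=ctrl.get_obs();print(o)
for n in("top","scene"):
    cv2.imwrite(f"pics/{n}0.png",ctrl.snapshot(n)[:,:,::-1])
for n in("top","scene","wrist"):print(n,ctrl.camera_params(n))
E
```

```text
pics
{'clock': 0.0, 'joint_pos': array([-49.1532,  20.5922,   0.6353,  -0.0212, -70.1359, -16.5055]), 'qvel': array([-0.0317,  0.0383, -0.0279, -0.0292, -0.0773,  0.0337]), 'tau': array([  0.0016, -58.2715,  29.3058,   6.9968,   0.0068,  -0.0001]), 'tool_pos': array([ 0.278 , -0.6146,  0.2256]), 'orientation': array([ 179.9053,   -0.0072, -155.6659]), 'force': array([0.7665, 0.5381, 0.0307]), 'moment': array([0.0313, 0.0099, 0.0064]), 'gripper_force': 0.0, 'opening': 0.08763217599527792}
top {'fx': 474.83304200442956, 'fy': 474.83304200442956, 'cx': 312.88404172369684, 'cy': 200.67283566884112, 'cam_to_world': array([[-0.018 ,  0.9888, -0.1482,  0.3318],
       [-0.9998, -0.0177,  0.0031,  0.0308],
       [ 0.0004,  0.1482,  0.989 ,  1.0209],
       [ 0.    ,  0.    ,  0.    ,  1.    ]])}
scene {'fx': 413.72933419075565, 'fy': 413.72933419075565, 'cx': 323.6234051208505, 'cy': 188.29367561914896, 'cam_to_world': array([[-0.5803, -0.4877,  0.6523,  1.0165],
       [ 0.8144, -0.3519,  0.4614,  0.3918],
       [ 0.0045,  0.799 ,  0.6014,  0.5765],
       [ 0.    ,  0.    ,  0.    ,  1.    ]])}
wrist {'fx': 334.57307210001727, 'fy': 334.57307210001727, 'cx': 316.95309178650217, 'cy': 205.25283337843476, 'mount': array([[-0.0013,  0.9506,  0.3104,  0.0846],
       [ 1.    ,  0.0015, -0.0004,  0.0001],
       [-0.0009,  0.3104, -0.9506, -0.1561],
       [ 0.    ,  0.    ,  0.    ,  1.    ]])}
```

View pics/top0.png

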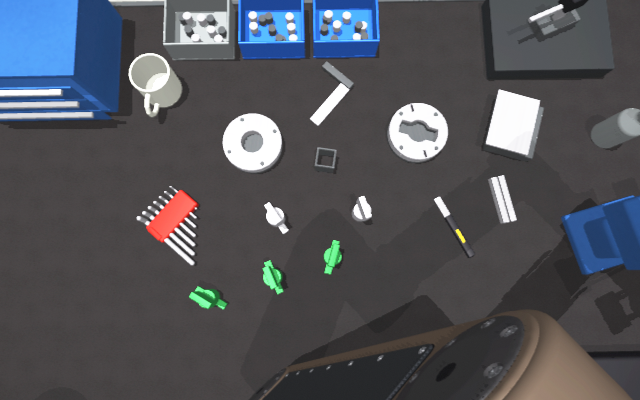

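View pics/scene0.png

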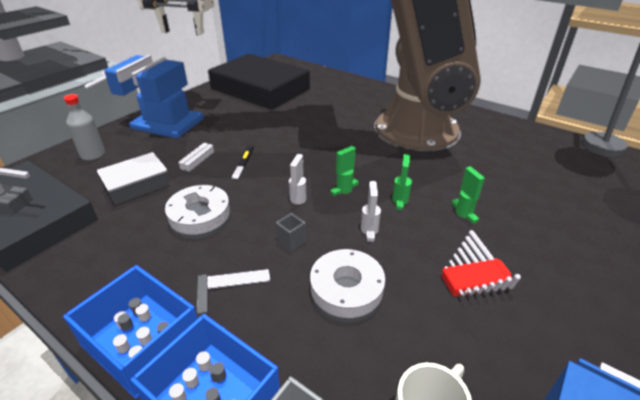

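The top view shows the slotted socket at about (418,132) and the plain socket at (252,143). The two grey stops are at (276,217), which seems to have lugs, and (362,209). I'll enlarge both.

```bash
python3 - <<'E'
import cv2,numpy as np
t=cv2.imread("pics/top0.png");s=cv2.imread("pics/scene0.png")
f=lambda im,x,y,w,h,k:cv2.resize(im[y:y+h,x:x+w],None,fx=k,fy=k,interpolation=cv2.INTER_CUBIC)
a=f(t,375,92,88,75,4.5);b=f(t,250,190,88,75,4.5);c=f(t,330,180,88,75,4.5);d=f(s,335,170,88,75,4.5)
cv2.imwrite("pics/crop0.png",np.vstack([np.hstack([a,b]),np.hstack([c,d])])[:600,:800])
E
```

```text
(no output)
```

View pics/crop0.png

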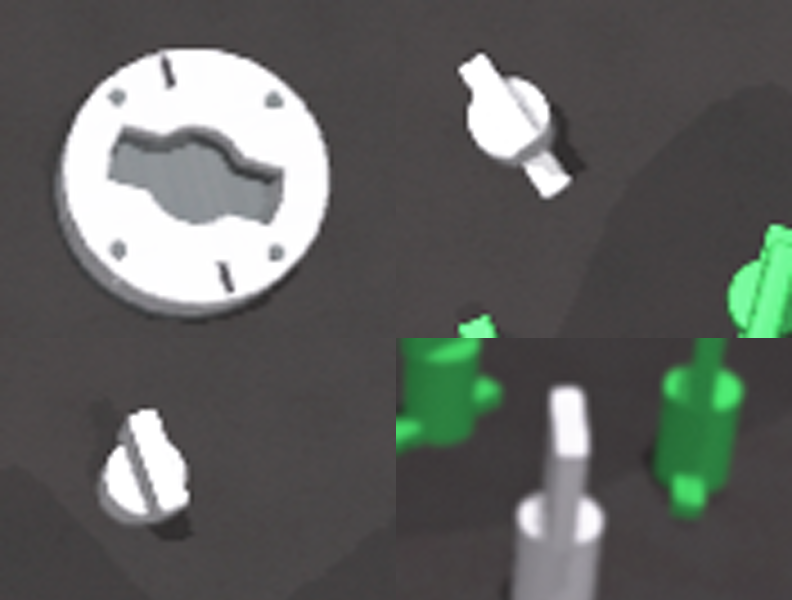

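The lugged stop is at (276,217), with a lug visible at (284,229). The stop at (362,209) is plain. The socket's index marks are at (412,108) and (425,154). I'll fit the models to the silhouettes.

```bash
cat >fit.py <<'E'
import cv2,numpy as np
from scipy.optimize import minimize
from scipy.spatial.transform import Rotation as R
np.set_printoptions(precision=4,suppress=True)
def circ(r,z,n=60):
    a=np.linspace(0,2*np.pi,n,endpoint=False);return np.c_[r*np.cos(a),r*np.sin(a),0*a+z]
def box(l,w,z0,z1):return np.array([[x,y,z] for x in(-l/2,l/2) for y in(-w/2,w/2) for z in(z0,z1)])
STOP=[np.r_[circ(.018,0),circ(.018,.052)],box(.044,.012,.052,.105),box(.072,.014,0,.010)]
DISC=[np.r_[circ(.062,0),circ(.062,.040)]]
def place(P,q,z=0):
    return P@R.from_euler('z',q[2]).as_matrix().T+[q[0],q[1],z]
def proj(P,c,T=None):
    T=c["cam_to_world"] if T is None else T
    p=(P-T[:3,3])@T[:3,:3]
    return np.c_[c["fx"]*p[:,0]/-p[:,2]+c["cx"],c["fy"]*p[:,1]/p[:,2]+c["cy"]]
def ray(uv,c,z,T=None):
    T=c["cam_to_world"] if T is None else T
    d=T[:3,:3]@[(uv[0]-c["cx"])/c["fx"],-(uv[1]-c["cy"])/c["fy"],-1]
    return T[:3,3]+d*(z-T[2,3])/d[2]
def wristT(o,c):
    T=np.eye(4);T[:3,:3]=R.from_euler('xyz',o["orientation"],degrees=True).as_matrix();T[:3,3]=o["tool_pos"];return T@c["mount"]
def sil(parts,q,c,T,shape,k=4,z=0):
    m=np.zeros((shape[0]*k,shape[1]*k),np.uint8)
    for P in parts:
        h=cv2.convexHull(((proj(place(P,q,z),c,T)+.5)*k-.5).astype(np.float32))
        cv2.fillConvexPoly(m,np.round(h*16).astype(np.int32),255,shift=4)
    return cv2.resize(m,shape[::-1],interpolation=cv2.INTER_AREA)/255.
def fit(mask,parts,q0,c,T=None,z=0,yaw=True):
    mask=mask.astype(float)
    def cost(q):
        return np.abs(sil(parts,[q0[0]+q[0]/100,q0[1]+q[1]/100,q0[2]+(q[2]*.3 if yaw else 0)],c,T,mask.shape,z=z)-mask).sum()/mask.sum()
    r=minimize(cost,[0,0,0],method='Nelder-Mead',options=dict(initial_simplex=[[0,0,0],[1,0,0],[0,1,0],[0,0,1]],xatol=.005,fatol=1e-4))
    q=r.x;return np.array([q0[0]+q[0]/100,q0[1]+q[1]/100,q0[2]+(q[2]*.3 if yaw else 0)]),r.fun
def blob(im,seed,thr=90,win=60):
    hsv=cv2.cvtColor(im,cv2.COLOR_BGR2HSV);m=((hsv[...,2]>thr)&(hsv[...,1]<70)).astype(np.uint8)
    n,l=cv2.connectedComponents(m);i=l[int(seed[1]),int(seed[0])];return l==i
E
python3 - <<'E'
from fit import *
from plant import ctrl
im={n:cv2.imread(f"pics/{n}0.png") for n in("top","scene")}
C={n:ctrl.camera_params(n) for n in im}
for name,cam,seed,parts,z in [("lug","top",(275,216),STOP,.05),("lug","scene",(371,215),STOP,.05),("disc","top",(400,125),DISC,.04),("disc","scene",(180,215),DISC,.04)]:
    c=C[cam];m=blob(im[cam],seed,70)
    m=cv2.morphologyEx(m.astype(np.uint8),cv2.MORPH_CLOSE,np.ones((3,3)))
    if parts is DISC:
        cs,_=cv2.findContours(m,cv2.RETR_EXTERNAL,2);m=cv2.drawContours(m*0,cs,-1,1,-1)
    p=ray(seed,c,z)
    best=min((fit(m,parts,[p[0],p[1],y],c,yaw=parts is STOP) for y in([0,.8,1.6,2.4] if parts is STOP else [0])),key=lambda r:r[1])
    print(name,cam,m.sum(),best[0],np.degrees(best[0][2]),best[1])
c=C["top"];a,b=ray((412.1,108),c,.04),ray((425.2,153.6),c,.04);d=a-b;print(a,b,np.linalg.norm(d),np.degrees(np.arctan2(d[1],d[0])),(a+b)/2)
a,b=ray((375+112/4.5,92+155/4.5),c,.04),ray((375+280/4.5,92+200/4.5),c,.04);d=a-b;print(np.linalg.norm(d),np.degrees(np.arctan2(d[1],d[0])))
E
```

```text
lug top 146368 [0.8789 0.3325 1.8779] 107.59840172882484 0.9941545939538913
lug scene 1477 [0.4512 0.1077 0.7279] 41.70845470837703 0.4526929255114368
disc top 149760 [ 0.5687 -0.2555  0.    ] 0.0 0.9803901929361488
disc scene 2959 [ 0.6247 -0.2096  0.    ] 0.0 0.08144113339827314
[ 0.6765 -0.1893  0.04  ] [ 0.5754 -0.2122  0.04  ] 0.10369049243786807 12.728126899641243 [ 0.626  -0.2007  0.04  ]
0.08203337743172551 73.36400873662589
```

```bash
python3 - <<'E'
from fit import *
from plant import ctrl
im={n:cv2.imread(f"pics/{n}0.png") for n in("top","scene")}
C={n:ctrl.camera_params(n) for n in im}
for name,cam,seed,parts,z in [("lug","top",(275,216),STOP,.05),("lug","scene",(371,215),STOP,.05),("disc","top",(400,125),DISC,.04),("disc","scene",(180,215),DISC,.04)]:
  for thr in (85,100,120):
    c=C[cam];m=blob(im[cam],seed,thr)
    m=cv2.morphologyEx(m.astype(np.uint8),cv2.MORPH_CLOSE,np.ones((3,3)))
    if m.sum()>5000: print("big");continue
    if parts is DISC:
        cs,_=cv2.findContours(m,cv2.RETR_EXTERNAL,2);m=cv2.drawContours(m*0,cs,-1,1,-1)
    p=ray(seed,c,z)
    best=min((fit(m,parts,[p[0],p[1],y],c,yaw=parts is STOP) for y in([0,.8,1.6,2.4] if parts is STOP else [0])),key=lambda r:r[1])
    ys,xs=np.nonzero(m)
    print(name,cam,thr,m.sum(),xs.min(),xs.max(),ys.min(),ys.max(),best[0],np.degrees(best[0][2]),best[1])
E
```

```text
lug top 85 431 264 288 202 234 [0.4479 0.1077 0.5829] 33.40041820244375 0.08151585460170147
lug top 100 414 264 288 202 233 [0.4481 0.1078 0.5714] 32.741543944152966 0.06557734204793028
lug top 120 399 264 288 202 233 [0.4482 0.1076 3.7207] 213.17946526512682 0.07383163791832523
lug scene 85 868 361 381 180 241 [0.4471 0.1053 0.6319] 36.20639201631052 0.10821812596006143
lug scene 100 813 361 381 180 241 [0.4473 0.1051 0.5967] 34.18699366441281 0.08083351421749511
lug scene 120 732 362 380 181 240 [0.447  0.105  0.5725] 32.801199843431284 0.09839815707703847
disc top 85 2867 387 448 103 161 [ 0.6284 -0.2013  0.    ] 0.0 0.027679408003173367
disc top 100 2840 387 448 103 161 [ 0.6287 -0.2019  0.    ] 0.0 0.032822424744545706
big
disc scene 85 2718 164 229 184 235 [ 0.6233 -0.21    0.    ] 0.0 0.04716559177018857
disc scene 100 2639 164 228 184 234 [ 0.6227 -0.211   0.    ] 0.0 0.0561680375067799
disc scene 120 2540 165 228 184 233 [ 0.6213 -0.2133  0.    ] 0.0 0.07992743554114559
```

apply_moves([
  {"fingers":87,"delta_pos":[0,0,-50],"angular":[0,0,0]},
  {"fingers":87,"delta_pos":[-488,232,-60],"angular":[0,0,0]},
  {"fingers":87,"delta_pos":[-488,232,-60],"angular":[0,0,0]},
  {"fingers":87,"delta_pos":[-488,232,-60],"angular":[0,0,0]},
  {"fingers":87,"delta_pos":[-488,232,-60],"angular":[0,0,0]},
  {"fingers":87,"delta_pos":[-488,232,-60],"angular":[0,0,0]},
  {"fingers":87,"delta_pos":[-488,232,-60],"angular":[0,0,0]},
  {"fingers":87,"delta_pos":[-488,232,-60],"angular":[0,0,0]},
  {"fingers":87,"delta_pos":[-488,232,-60],"angular":[0,0,0]},
  {"fingers":87,"delta_pos":[-488,232,-60],"angular":[0,0,0]},
])

```text
clock: 1.1
tool_pos: [0.5696, -0.2696, 0.2848]
orientation: [180.0, -0.0, -155.7]
force: [1.2, -0.9, -0.4]
opening: 0.087
gripper_force: 0.0
```

```bash
python3 - <<'E'
from plant import ctrl
from fit import *
import pickle
for i in range(4): ctrl.snapshot("wrist")
o=ctrl.get_obs();im=ctrl.snapshot("wrist")[:,:,::-1]
cv2.imwrite("pics/w1.png",im);pickle.dump(o,open("w1.pkl","wb"));print(o["clock"],o["tool_pos"],o["orientation"])
c=ctrl.camera_params("wrist");T=wristT(o,c);print(proj(np.array([[.627,-.202,.04]]),c,T))
E
```

```text
1.3 [ 0.5694 -0.2701  0.2841] [ 179.9522   -0.0566 -155.515 ]
[[346.1785 230.8751]]
```

View pics/w1.png

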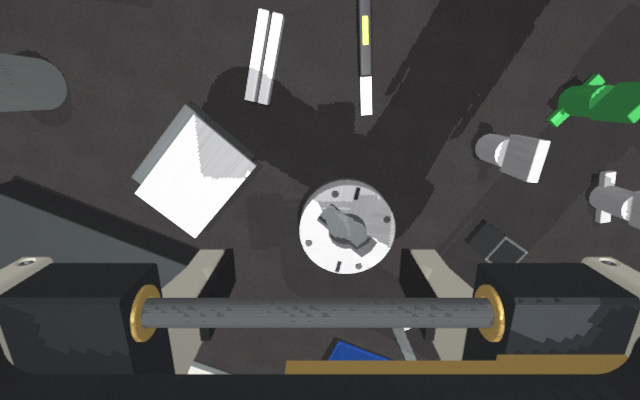

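The wrist view shows the slotted socket at (347,227), with index marks near (358,194) and (339,266). The lugged stop is at the right edge, around (610,200). Next I'll fit the rim and marks.

```bash
python3 - <<'E'
from plant import ctrl
from fit import *
import pickle
im=cv2.imread("pics/w1.png");o=pickle.load(open("w1.pkl","rb"));c=ctrl.camera_params("wrist");T=wristT(o,c)
g=cv2.cvtColor(im,cv2.COLOR_BGR2GRAY)
best=None
p=ray((320,210),c,.04,T)
m=blob(im,(315,215),110).astype(np.uint8);cs,_=cv2.findContours(m,cv2.RETR_EXTERNAL,2);m=cv2.drawContours(m*0,cs,-1,1,-1)
ys,xs=np.nonzero(m);print(m.sum(),xs.min(),xs.max(),ys.min(),ys.max())
q,e=fit(m,DISC,[.627,-.202,0],c,T,yaw=False);print(q,e)
# rectify top face and view dark features
s=.0003;N=440
gx,gy=np.meshgrid((np.arange(N)-N/2)*s,(np.arange(N)-N/2)*s)
P=np.c_[gx.ravel()+q[0],-gy.ravel()+q[1],0*gx.ravel()+.04]
uv=proj(P,c,T).astype(np.float32).reshape(N,N,2)
r=cv2.remap(im,uv,None,cv2.INTER_CUBIC)
# mark angle: darkness on ring 46-58mm
gr=cv2.cvtColor(r,cv2.COLOR_BGR2GRAY).astype(float)
rad=np.hypot(gx,gy);an=np.degrees(np.arctan2(-gy,gx))%180
ring=(rad>.047)&(rad<.056)
h=[gr[ring&(np.abs((an-a+90)%180-90)<1)].mean() for a in range(180)]
print(np.round(h[:40]))
cv2.imwrite("pics/rect1.png",r)
E
```

```text
7127 299 395 180 273
[ 0.6285 -0.2     0.    ] 0.03262049593234234
[206. 206. 206. 207. 208. 209. 209. 208. 198. 167. 122.  83.  61.  61.
  86. 131. 174. 203. 217. 221. 222. 221. 221. 222. 222. 223. 222. 222.
 221. 221. 221. 221. 221. 222. 223. 224. 222. 214. 196. 169.]
```

View pics/rect1.png

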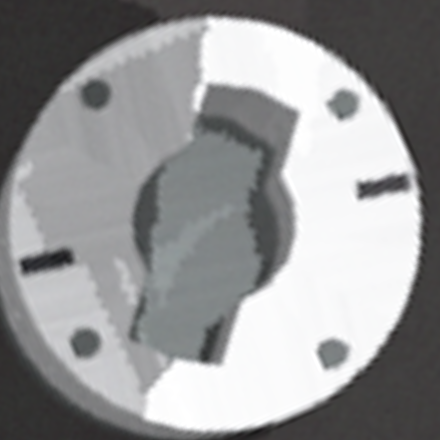

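apply_moves([
  {"fingers":87,"delta_pos":[-46,393,60],"angular":[0,0,-8.5]},
  {"fingers":87,"delta_pos":[-46,393,60],"angular":[0,0,-8.5]},
  {"fingers":87,"delta_pos":[-46,393,60],"angular":[0,0,-8.5]},
  {"fingers":87,"delta_pos":[-46,393,60],"angular":[0,0,-8.5]},
  {"fingers":87,"delta_pos":[-46,393,60],"angular":[0,0,-8.5]},
  {"fingers":87,"delta_pos":[-46,393,60],"angular":[0,0,-8.5]},
  {"fingers":87,"delta_pos":[-46,393,60],"angular":[0,0,-8.5]},
  {"fingers":87,"delta_pos":[-46,393,60],"angular":[0,0,-8.5]},
  {"fingers":87,"delta_pos":[-46,393,60],"angular":[0,0,-8.5]},
  {"fingers":87,"delta_pos":[-46,393,60],"angular":[0,0,-8.5]},
])

```text
clock: 2.35
tool_pos: [0.4483, 0.1056, 0.225]
orientation: [-180.0, 0.0, -147.1]
force: [-0.3, -0.5, 0.3]
opening: 0.0874
gripper_force: 0.0
```

```bash
python3 - <<'E'
from plant import ctrl
from fit import *
import pickle
for i in range(3): ctrl.snapshot("wrist")
o=ctrl.get_obs();im=ctrl.snapshot("wrist")[:,:,::-1]
cv2.imwrite("pics/w2.png",im);pickle.dump(o,open("w2.pkl","wb"));print(o["clock"],o["tool_pos"],o["orientation"])
c=ctrl.camera_params("wrist");T=wristT(o,c)
sd=proj(np.array([[.448,.107,.052]]),c,T)[0]
print(proj(place(np.array([[0,0,.0],[0,0,.052],[0,0,.105],[.03,0,.01],[-.03,0,.01]]),[.448,.107,.576]),c,T))
for seed in (sd,sd+[0,4]):
  for thr in(85,110):
    m=blob(im,seed,thr).astype(np.uint8);m=cv2.morphologyEx(m,cv2.MORPH_CLOSE,np.ones((3,3)))
    if m.sum()<8000:print(thr,m.sum(),fit(m,STOP,[.448,.107,.576],c,T))
    else:print(m.sum())
E
```

```text
2.5 [0.4491 0.1041 0.2251] [-179.992     0.0159 -147.2849]
[[319.3613 173.0608]
 [319.7465 184.3019]
 [320.2745 199.7152]
 [319.53   200.2663]
 [319.32   148.4504]]
85 1784 (array([0.4481, 0.1064, 0.5681]), np.float64(0.03444122043436208))
110 1732 (array([0.4481, 0.1063, 0.5691]), np.float64(0.03469184440519856))
85 1784 (array([0.4481, 0.1064, 0.5681]), np.float64(0.03444122043436208))
110 1732 (array([0.4481, 0.1063, 0.5691]), np.float64(0.03469184440519856))
```

View pics/w2.png

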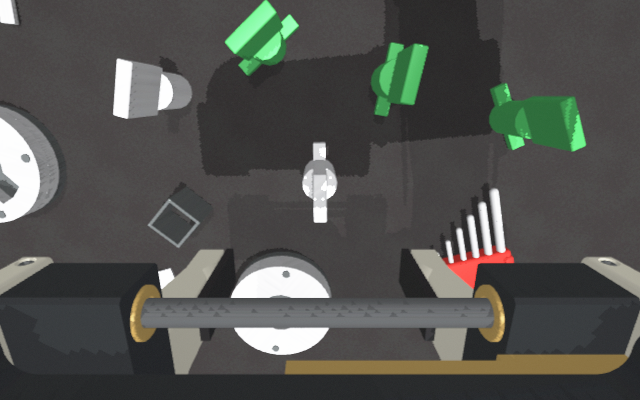

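The wrist view shows the lugged stop centred at (320,180), lugs included, and the fit gives (0.448, 0.106) at 32.6°. The fingers straddle it, so I'll descend and grip.

apply_moves([
  {"fingers":87,"delta_pos":[0,2.4,50],"angular":[0,0,0]},
  {"fingers":87,"delta_pos":[0,2.4,100],"angular":[0,0,0]},
  {"fingers":87,"delta_pos":[0,2.4,140],"angular":[0,0,0]},
  {"fingers":87,"delta_pos":[0,2.4,163],"angular":[0,0,0]},
  {"fingers":87,"delta_pos":[0,2.4,163],"angular":[0,0,0]},
  {"fingers":87,"delta_pos":[0,2.4,163],"angular":[0,0,0]},
  {"fingers":40,"delta_pos":[0,2.4,163],"angular":[0,0,0]},
  {"fingers":20,"delta_pos":[0,2.4,163],"angular":[0,0,0]},
  {"fingers":0,"delta_pos":[0,2.4,163],"angular":[0,0,0]},
  {"fingers":0,"delta_pos":[0,2.4,163],"angular":[0,0,0]},
])

```text
clock: 3.55
tool_pos: [0.4477, 0.1078, 0.0626]
orientation: [180.0, 0.1, -147.2]
force: [-0.7, -0.2, 0.3]
opening: 0.0605
gripper_force: 0.0
```

apply_moves([
  {"fingers":0,"delta_pos":[0,0,0],"angular":[0,0,0]},
  {"fingers":0,"delta_pos":[0,0,0],"angular":[0,0,0]},
  {"fingers":0,"delta_pos":[0,0,0],"angular":[0,0,0]},
  {"fingers":0,"delta_pos":[0,0,0],"angular":[0,0,0]},
  {"fingers":0,"delta_pos":[0,0,0],"angular":[0,0,0]},
])

```text
clock: 4.05
tool_pos: [0.4474, 0.1075, 0.0618]
orientation: [-180.0, -0.0, -147.2]
force: [1.0, -0.1, 0.0]
opening: 0.0204
gripper_force: 0.0
```

Fingers are still closing; next I'll hold, then lift.

apply_moves([
  {"fingers":0,"delta_pos":[0,0,0],"angular":[0,0,0]},
  {"fingers":0,"delta_pos":[0,0,0],"angular":[0,0,0]},
  {"fingers":0,"delta_pos":[0,0,0],"angular":[0,0,0]},
  {"fingers":0,"delta_pos":[0,0,0],"angular":[0,0,0]},
])

```text
clock: 4.45
tool_pos: [0.4473, 0.1074, 0.0618]
orientation: [180.0, -0.0, -147.2]
force: [0.4, -0.3, -2.9]
opening: 0.0118
gripper_force: 30.0
```

apply_moves([
  {"fingers":0,"delta_pos":[0,0,-20],"angular":[0,0,0]},
  {"fingers":0,"delta_pos":[0,0,-60],"angular":[0,0,0]},
  {"fingers":0,"delta_pos":[0,0,-110],"angular":[0,0,0]},
  {"fingers":0,"delta_pos":[0,0,-150],"angular":[0,0,0]},
  {"fingers":0,"delta_pos":[0,0,-160],"angular":[0,0,0]},
  {"fingers":0,"delta_pos":[0,0,-160],"angular":[0,0,0]},
])

```text
clock: 5.05
tool_pos: [0.4474, 0.1079, 0.2226]
orientation: [179.9, 0.1, -147.2]
force: [0.0, -0.7, -7.1]
opening: 0.0116
gripper_force: 30.0
```

apply_moves([
  {"fingers":0,"delta_pos":[2,-40,0],"angular":[0,0,-5]},
  {"fingers":0,"delta_pos":[4,-85,0],"angular":[0,0,-10]},
  {"fingers":0,"delta_pos":[6,-130,0],"angular":[0,0,-15]},
  {"fingers":0,"delta_pos":[8,-175,0],"angular":[0,0,-20]},
  {"fingers":0,"delta_pos":[10,-220,0],"angular":[0,0,-25]},
  {"fingers":0,"delta_pos":[12,-265,0],"angular":[0,0,-30]},
  {"fingers":0,"delta_pos":[14,-310,0],"angular":[0,0,-35]},
  {"fingers":0,"delta_pos":[16,-345,0],"angular":[0,0,-39.7]},
  {"fingers":0,"delta_pos":[16,-357.5,0],"angular":[0,0,-39.7]},
  {"fingers":0,"delta_pos":[16,-357.5,0],"angular":[0,0,-39.7]},
])

```text
clock: 6.05
tool_pos: [0.6268, -0.2028, 0.2173]
orientation: [179.6, -0.1, -107.7]
force: [-0.3, 0.2, -7.0]
opening: 0.0118
gripper_force: 30.0
```

apply_moves([
  {"fingers":0,"delta_pos":[0,0,40],"angular":[0,0,0]},
  {"fingers":0,"delta_pos":[0,0,80],"angular":[0,0,0]},
  {"fingers":0,"delta_pos":[0,0,100],"angular":[0,0,0]},
  {"fingers":0,"delta_pos":[0,0,100],"angular":[0,0,0]},
  {"fingers":0,"delta_pos":[0,0,100],"angular":[0,0,0]},
])

```text
clock: 6.55
tool_pos: [0.6274, -0.2008, 0.1215]
orientation: [179.9, -0.0, -107.4]
force: [0.5, -0.4, -4.5]
opening: 0.012
gripper_force: 30.0
```

```bash
python3 - <<'E'
from plant import ctrl
from fit import *
import pickle
o=ctrl.get_obs();im=ctrl.snapshot("wrist")[:,:,::-1];t=ctrl.snapshot("scene")[:,:,::-1]
print(o["clock"],o["tool_pos"],o["orientation"],o["force"],o["joint_pos"])
f=lambda a:cv2.resize(a,(400,400),interpolation=cv2.INTER_CUBIC)
cv2.imwrite("pics/w3.png",np.hstack([f(im[110:310,220:420]),f(t[130:250,140:260])]))
E
```

```text
6.55 [ 0.6274 -0.2008  0.1215] [ 179.9136   -0.0379 -107.431 ] [ 0.497  -0.4321 -4.5099] [ -0.8115  23.5914  -9.1331   0.0138 -57.3692 -16.627 ]
```

View pics/w3.png

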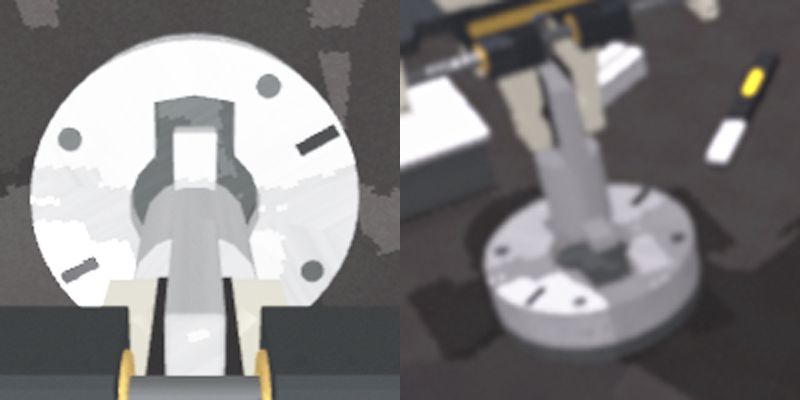

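The lug sits centred over the slot at crop pixel (193,158), and the foot is about 20 mm above the rim. I'll lower it.

apply_moves([
  {"fingers":0,"delta_pos":[0,0,15],"angular":[0,0,0]},
  {"fingers":0,"delta_pos":[0,0,30],"angular":[0,0,0]},
  {"fingers":0,"delta_pos":[0,0,40],"angular":[0,0,0]},
  {"fingers":0,"delta_pos":[0,0,44],"angular":[0,0,0]},
  {"fingers":0,"delta_pos":[0,0,46],"angular":[0,0,0]},
  {"fingers":0,"delta_pos":[0,0,46],"angular":[0,0,0]},
  {"fingers":0,"delta_pos":[0,0,46],"angular":[0,0,0]},
])

```text
clock: 7.35
tool_pos: [0.6282, -0.2016, 0.0763]
orientation: [-180.0, 0.0, -107.5]
force: [-0.4, -0.1, -5.1]
opening: 0.0124
gripper_force: 30.0
```

apply_moves([
  {"fingers":0,"delta_pos":[0,0,1],"angular":[0,0,0]},
  {"fingers":0,"delta_pos":[0,0,1.5],"angular":[0,0,0]},
  {"fingers":0,"delta_pos":[0,0,1.5],"angular":[0,0,0]},
])

```text
clock: 7.65
tool_pos: [0.6279, -0.2015, 0.0745]
orientation: [-180.0, 0.0, -107.5]
force: [-0.9, 0.0, -5.4]
opening: 0.0122
gripper_force: 30.0
```

apply_moves([
  {"fingers":0,"delta_pos":[0,0,0.5],"angular":[0,0,0]},
  {"fingers":0,"delta_pos":[0,0,0.8],"angular":[0,0,0]},
  {"fingers":0,"delta_pos":[0,0,0.8],"angular":[0,0,0]},
])

```text
clock: 7.95
tool_pos: [0.628, -0.2015, 0.0738]
orientation: [-180.0, -0.0, -107.5]
force: [-0.1, 0.2, -3.8]
opening: 0.0118
gripper_force: 30.0
```

apply_moves([
  {"fingers":0,"delta_pos":[0,0,0.4],"angular":[0,0,0]},
  {"fingers":0,"delta_pos":[0,0,0.4],"angular":[0,0,0]},
])

```text
clock: 8.15
tool_pos: [0.628, -0.2015, 0.0739]
orientation: [-180.0, -0.0, -107.4]
force: [-1.4, 0.9, 2.1]
opening: 0.0117
gripper_force: 30.0
```

The force shows contact, so the foot is on the floor. Now I'll twist clockwise, which is positive about tool z.

apply_moves([
  {"fingers":0,"delta_pos":[0,0,0],"angular":[0,0,5]},
  {"fingers":0,"delta_pos":[0,0,0],"angular":[0,0,10]},
  {"fingers":0,"delta_pos":[0,0,0],"angular":[0,0,15]},
  {"fingers":0,"delta_pos":[0,0,0],"angular":[0,0,20]},
  {"fingers":0,"delta_pos":[0,0,0],"angular":[0,0,25]},
  {"fingers":0,"delta_pos":[0,0,0],"angular":[0,0,30]},
  {"fingers":0,"delta_pos":[0,0,0],"angular":[0,0,30]},
])

```text
clock: 8.85
tool_pos: [0.6286, -0.202, 0.0738]
orientation: [-179.9, 0.0, -137.5]
force: [0.4, -1.6, 0.5]
opening: 0.0121
gripper_force: 30.0
```

apply_moves([
  {"fingers":0,"delta_pos":[0,0,0],"angular":[0,0,5]},
  {"fingers":0,"delta_pos":[0,0,0],"angular":[0,0,10]},
  {"fingers":0,"delta_pos":[0,0,0],"angular":[0,0,15]},
  {"fingers":0,"delta_pos":[0,0,0],"angular":[0,0,20]},
  {"fingers":0,"delta_pos":[0,0,0],"angular":[0,0,25]},
  {"fingers":0,"delta_pos":[0,0,0],"angular":[0,0,28]},
  {"fingers":0,"delta_pos":[0,0,0],"angular":[0,0,30]},
  {"fingers":0,"delta_pos":[0,0,0],"angular":[0,0,30]},
  {"fingers":0,"delta_pos":[0,0,0],"angular":[0,0,30]},
])

```text
clock: 9.75
tool_pos: [0.6283, -0.202, 0.0738]
orientation: [-179.9, 0.0, -167.3]
force: [-0.2, -3.1, 2.5]
opening: 0.0121
gripper_force: 30.0
```

```bash
python3 - <<'E'
from plant import ctrl
from fit import *
o=ctrl.get_obs();im=ctrl.snapshot("wrist")[:,:,::-1]
print(o["clock"],o["tool_pos"],o["orientation"],o["force"],o["moment"])
c=ctrl.camera_params("wrist");T=wristT(o,c)
print(proj(place(np.array([[.05,0,.04],[-.05,0,.04]]),[.6275,-.2013,np.radians(12.5)]),c,T))
cv2.imwrite("pics/w4.png",cv2.resize(im[60:310,195:445],(500,500),interpolation=cv2.INTER_CUBIC))
E
```

```text
9.75 [ 0.6283 -0.202   0.0738] [-179.946     0.0487 -167.3061] [-0.1848 -3.0925  2.4634] [-1.3818  0.3391  0.0096]
[[318.0138 308.2668]
 [318.5599 158.6143]]
```

View pics/w4.png

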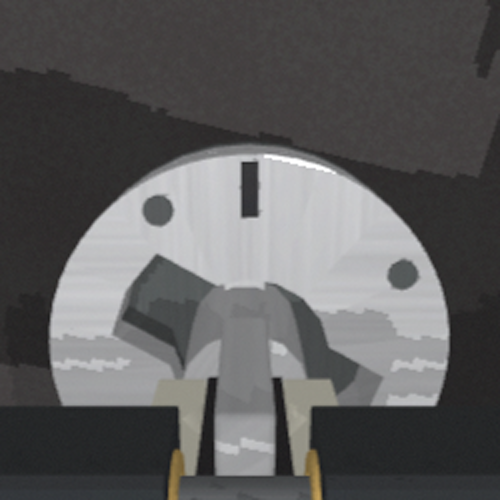

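The index mark at crop pixel (250,188) lines up with the blade at about (246,350), and the slots are now to either side. I'll release and retreat.

apply_moves([
  {"fingers":16,"delta_pos":[0,0,0],"angular":[0,0,0]},
  {"fingers":25,"delta_pos":[0,0,0],"angular":[0,0,0]},
  {"fingers":50,"delta_pos":[0,0,0],"angular":[0,0,0]},
  {"fingers":50,"delta_pos":[0,0,0],"angular":[0,0,0]},
  {"fingers":50,"delta_pos":[0,0,0],"angular":[0,0,0]},
  {"fingers":50,"delta_pos":[0,0,0],"angular":[0,0,0]},
  {"fingers":50,"delta_pos":[0,0,0],"angular":[0,0,0]},
])

```text
clock: 10.5
tool_pos: [0.6278, -0.2015, 0.0732]
orientation: [180.0, -0.0, -167.5]
force: [-0.6, 0.0, -0.3]
opening: 0.0495
gripper_force: 0.0
```

apply_moves([
  {"fingers":50,"delta_pos":[0,0,-10],"angular":[0,0,0]},
  {"fingers":50,"delta_pos":[0,0,-40],"angular":[0,0,0]},
  {"fingers":50,"delta_pos":[0,0,-80],"angular":[0,0,0]},
  {"fingers":50,"delta_pos":[0,0,-120],"angular":[0,0,0]},
  {"fingers":50,"delta_pos":[0,0,-150],"angular":[0,0,0]},
  {"fingers":50,"delta_pos":[0,0,-150],"angular":[0,0,0]},
  {"fingers":50,"delta_pos":[0,0,-150],"angular":[0,0,0]},
])

```text
clock: 11.2
tool_pos: [0.6282, -0.2015, 0.2249]
orientation: [-180.0, 0.2, -167.5]
force: [-0.7, -0.4, -0.8]
opening: 0.0503
gripper_force: 0.0
```

```bash
python3 - <<'E'
from plant import ctrl
from fit import *
o=ctrl.get_obs();im=ctrl.snapshot("wrist")[:,:,::-1];t=ctrl.snapshot("scene")[:,:,::-1]
print(o["clock"],o["tool_pos"],o["orientation"],o["force"],o["opening"])
c=ctrl.camera_params("wrist");T=wristT(o,c)
P=place(np.array([[.022,0,.117],[-.022,0,.117],[.05,0,.04],[-.05,0,.04]]),[.6275,-.2013,np.radians(12.5)])
print((proj(P,c,T)-[220,90])*2)
f=lambda a:cv2.resize(a,(400,400),interpolation=cv2.INTER_CUBIC)
cv2.imwrite("pics/w5.png",np.hstack([f(im[90:290,220:420]),f(t[130:250,140:260])]))
E
```

```text
11.2 [ 0.6282 -0.2015  0.2249] [-179.9728    0.1523 -167.463 ] [-0.7238 -0.4378 -0.7833] 0.05033468194663848
[[194.3291 274.2788]
 [194.2848 172.963 ]
 [194.2073 269.0774]
 [194.1147  82.6518]]
```

View pics/w5.png

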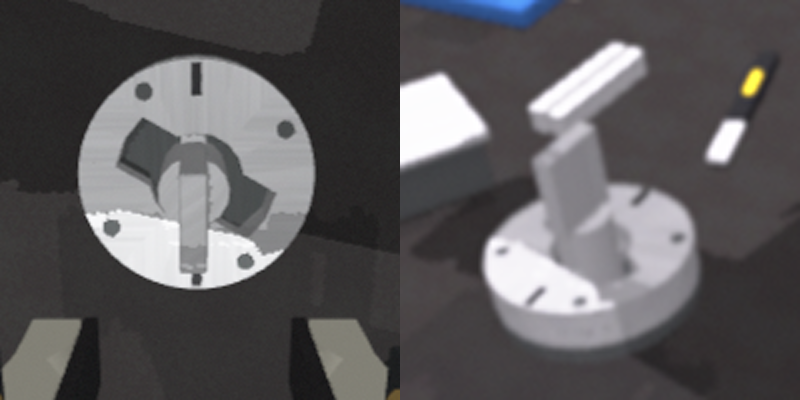

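The stop stands upright in the socket. Its blade (crop x≈193) is in line with both index marks (x≈196), and the gripper is clear of it.

```bash
python3 -c "
from plant import ctrl
print(ctrl.close_job())"
```

```text
the job is handed in; nothing more can be done
None
```

The lugged stop is in the slotted socket, resting on the floor and twisted 60° clockwise in line with the index marks; I let go, backed the arm off and handed the job in at about 11.3 s, without touching the plain stop or the green look-alikes.

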